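# Feed a coin cell into the cell tester by sliding it home

## Task

Test the thick coin cell: take it from the rubber mat, lay it flat on the plain loading end of the tester's black plate, and from there slide it gently along the plate, without lifting it off, until it drops into the shallow round pocket and lies flat in it. Then press the tester's button right down, let go, and leave the cell in its pocket; leave the other two cells and the screw pot where they are.

Things in the scene. Friction and masses are not known exactly. Their poses are not given: they have to be found in the camera images.
- tester: Cell tester fixed to the table. Origin: table level under the middle of its slide base, z up. Aluminium base 90 mm (x) by 250 mm (y), 20 mm high; on it a black plate 64 by 200 mm, 8 mm thick, top 28 mm above the origin. A grey housing stands along the +x side, x = 46 to 106 mm, 45 mm high. The cell must never be pressed or pushed against the tester with more than 20 N.
- search_zone (a point): Point on the plate's top, at tester x = 0, y = -45 mm. NOT the pocket: the plate is screwed down elsewhere each time, unmeasured; the pocket's centre is within 5 mm of this point in x and 14 mm in y. One round pocket, 27 mm wide, 3 mm deep, 18 mm brass contact in it; a seated cell stands 5 mm out. A finger pushing the cell's rim comes up hard once the cell drops in.
- loading_spot (a point): Point on the plate's top on the plain loading end, at tester x = 0, y = +62 mm. Lay the cell flat with its centre within 20 mm of it, then slide it along tester -y. Where tester y is below 20 mm, the cell must stay within 6 mm of the plate's top: it may not be lowered into the pocket from above.
- cell: The coin cell to test, the thickest of three steel discs on the rubber mat: 24 mm diameter, 8 mm thick, about 14 g. Origin: centre of its underside; z is its axis. Entering off-centre it can hang tilted on the rim of the pocket; eased sideways towards its low side it drops in.
- small_cell: Small coin cell on the mat, 16 mm diameter, 5 mm thick; to be left alone (within 15 mm of where it was). Origin: centre of its underside.
- wide_cell: Wide thin coin cell on the mat, 34 mm diameter, 5 mm thick; to be left alone (within 15 mm). Origin: centre of its underside.
- mat: Black rubber mat, 105 mm (x) by 175 mm (y), 3 mm thick, fixed to the table. The three cells lie in a row along its y axis, 58 mm apart, in any order. Origin: centre of its underside.
- screw_pot: Round open steel pot, 56 mm across, 35 mm high, beyond the mat; to be left alone (within 20 mm). Origin: centre of its underside.
- test_button_top (a point): Centre of the top of the tester's round white button (24 mm across) on the grey housing, near its +y end; it is pressed straight down.
- test_button (a joint): Travel of the button: 0 m when up, 0.006 m fully down (spring, 5 N when fully down); it springs back when let go.

How it is judged:
By the outcome, as a careful person would: the job done as asked, in the order asked, and still so for the second after the job is handed in, with the robot touching nothing.
It also fails if it takes over 72 s, if anything falls off the work surface, if the arm or the gripper's body presses on something with over 40 N, if the wrist force passes 120 N, or if a joint passes its speed limit or range.

## Robot

A 6-joint arm with a two-finger parallel gripper is mounted at the origin on the work surface. World frame = base frame: x ahead of the robot, y to its left, z up, the work surface at z = 0. Lengths are in m, angles in rad, forces in N, time in s.
With the tool pointing down it reaches from about 0.25 to 0.775 m from the base axis. Payload 4 kg.
Tool frame: the origin (TCP) lies midway between the tips of the shut fingers; the grasp point (between the pads) lies 19 mm behind it; y points along the fingers, x is the direction in which the jaws open and shut, and the axes are right-handed (so a half turn about y gives the same grasp; the last joint's range is limited). The gripper opens to 94 mm and grips with 3 to 60 N. Pads are 16 mm wide; open, the fingers measure 119 mm over their backs; the gripper's body (75 mm by 177 mm) begins 78 mm behind the grasp point.
Start: joints at [1.089, 0.087, 1.371, -0, 1.684, -0.103], TCP at [0.203, 0.511, 0.169] pointing down, gripper open.
Joint ranges: [-3.1, 3.1], [-0.76, 2.03], [0.27, 2.55], [-1.08, 4.22], [0.17, 2.65], [-2.57, 2.57]. Speed limits (rad/s): [2.79, 2.79, 3.14, 3.14, 3.14, 3.14].

## Interface

Orientations are given as [roll, pitch, yaw] about the fixed x, y, z axes, in that order (R = Rz(yaw) Ry(pitch) Rx(roll)).
In Python, from bench import robot gives the robot as it stands.
- The arm moves only by the shell command python3 -m creep 'ROWS'. ROWS is JSON, a list of rows, each a list of 7 numbers: the shift along the tool's x, y, z in mm, then the turn, a rotation vector about the tool's x, y, z in degrees, then the closure in counts, from 0 (fully open) to 255 (shut). A call has 1 to 5 rows; each row is the pose to reach, as a shift and turn from the pose commanded when the call began, along the tool's axes at that moment; what a row does not reach only later rows make up. A row lasts 1/8 s, in which the tool goes at most 62.5 mm and 10.7 degrees, less where a joint would pass 70% of its speed; a pose out of reach is approached as far as the arm can. A call with a gripper value outside its range is refused whole. The fingers move at their own pace and stop on an object; the grip force is fixed at half the most. Time passes only in rows, so rows that repeat a pose let the fingers close. It gives the time, the measured TCP pose, the force and the opening at its end, in the units of the state.
- robot.get_obs(): the state, without advancing time (a new reading comes with each control period).
- robot.snapshot(name): name is "scene" or "top" or "wrist"; returns a dict with "color" (384x512x3 uint8, blue, green, red), "fx", "fy", "cx", "cy" (pixels), "world_from_camera" (4x4, takes a point from camera to world coordinates); the wrist camera has in their place "mount" (4x4, takes a point from camera to tool coordinates, whose origin is the TCP and whose axes are the tool frame's). Camera axes: x right, y down, z forward; pixel columns grow to the right and rows downward; lengths in m; the calibration is good to about 2 mm. A picture is of the moment at which its call begins: read the wrist's pose just before it. There is no depth.
- robot.close_job(): hands the job in, once; it reports no verdict.
Trained networks look in the newest picture that a camera, given by its name, has taken for a name from the list of things; names that differ only in an ending like _2 or _b are one class to them, and where a whole thing is asked for, a point or a joint stands for the part that bears it (a point fixed in the world has none). Each returns a list of dicts, best first, with "p" (0 to 1); they miss things now and then, are a little off and sometimes report something else, mostly with a low value. They report only what shows in the picture. A call takes as long as a camera call.
- robot.spot_in(name, camera): "point" ([x, y, z] in m, in world coordinates, good to about 4 mm: the middle of the surface that is visible of it).
- robot.landmark_of(name, camera): "point" ([x, y, z] in m, in world coordinates, good to about 4 mm: a listed point, or the origin of a listed thing).
The state is a dict: "time": time; "joint_positions": joint angles; "qvel": joint speeds; "joint_torque": joint torques, N m; "tool_pos": TCP position; "ee_rot": TCP orientation; "wrist_force": force on the tool from outside, world axes, zero at the start; "wrist_torque": the same for the moment, N m; "width": finger opening in m.
Only numpy, scipy, OpenCV 4.12 (cv2) and the standard library are available. Lean on these libraries where they do the work, as an engineer would, in place of code of your own. Each camera call takes 0.05 s, during which the arm holds its last target.

## Working session

There is one attempt and no reset: what is moved stays moved. The work goes in short steps, Python scripts to look and compute and a shell command to move; the robot and the scene stay as the last step left them, time stands still between calls to the robot, and variables do not carry over. Pictures are saved under pics/ and viewed, and the job is handed in when it is done.

```bash
mkdir -p pics; ls; python3 - <<'E'
from bench import robot
import cv2
o=robot.get_obs();print({k:(v if isinstance(v,float) else [round(float(x),3) for x in (v if hasattr(v,'__len__') else [v])]) for k,v in o.items()})
for c in ["scene","top"]:
    s=robot.snapshot(c);cv2.imwrite(f"pics/{c}0.png",s["color"])
    for n in ["tester","search_zone","loading_spot","cell","small_cell","wide_cell","mat","screw_pot","test_button_top"]:
        r=robot.landmark_of(n,c);print(c,n,[([round(float(x),4) for x in d["point"]],round(d["p"],2)) for d in r[:3]])
print(robot.get_obs()["time"])
E
```

```text
pics
{'time': 0.0, 'joint_positions': [1.089, 0.088, 1.372, -0.0, 1.684, -0.103], 'qvel': [-0.0, -0.003, -0.001, 0.0, 0.002, 0.0], 'joint_torque': [0.001, -34.017, -30.243, 0.072, 0.033, -0.0], 'tool_pos': [0.203, 0.51, 0.168], 'ee_rot': [-1.571, 0.002, 1.192], 'wrist_force': [-0.079, 0.291, -0.099], 'wrist_torque': [-0.033, 0.018, -0.027], 'width': 0.0941429397880614}
scene tester [([0.5179, -0.1012, 0.0006], 0.64)]
scene search_zone [([0.5297, -0.139, 0.0273], 0.89)]
scene loading_spot [([0.5063, -0.031, 0.0258], 0.73)]
scene cell [([0.5252, 0.2779, 0.0027], 0.46)]
scene small_cell [([0.527, 0.3379, 0.0084], 0.42)]
scene wide_cell [([0.5211, 0.3381, 0.0043], 0.63), ([0.5135, 0.2257, 0.0038], 0.61)]
scene mat [([0.5205, 0.2856, -0.0015], 0.59)]
scene screw_pot [([0.7127, 0.194, -0.0017], 0.84)]
scene test_button_top [([0.5732, -0.0048, 0.0678], 0.52)]
top tester [([0.5219, -0.0977, 0.001], 0.83)]
top search_zone [([0.5291, -0.134, 0.0281], 0.95)]
top loading_spot [([0.5071, -0.0361, 0.0283], 0.75)]
top cell [([0.524, 0.2794, 0.0046], 0.5), ([0.5034, -0.0392, 0.0273], 0.3)]
top small_cell [([0.5318, 0.3381, 0.0028], 0.51)]
top wide_cell [([0.5122, 0.2224, -0.0028], 0.66)]
top mat [([0.5224, 0.2815, 0.0012], 0.64)]
top screw_pot [([0.7178, 0.1935, 0.002], 0.94)]
top test_button_top [([0.5753, -0.0022, 0.0707], 0.49)]
1.0
```

View images.

View pics/scene0.png

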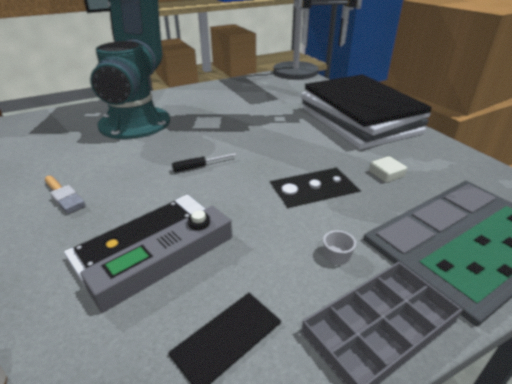

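View pics/top0.png

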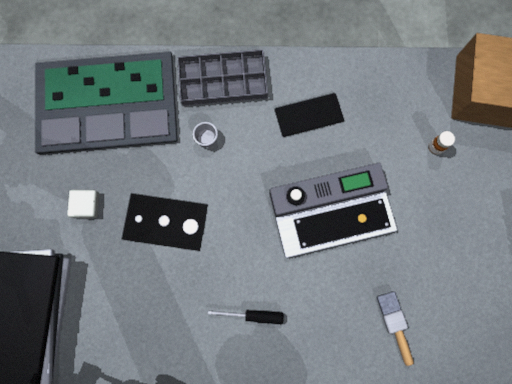

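```bash
cat > h.py <<'E'
import numpy as np, cv2
def ray(s,u,v,z,W=None):
    W=np.array(s["world_from_camera"]) if W is None else W
    d=W[:3,:3]@np.array([(u-s["cx"])/s["fx"],(v-s["cy"])/s["fy"],1.]);p=W[:3,3]
    return p+d*(z-p[2])/d[2]
E
python3 - <<'E'
from bench import robot
import cv2
s=robot.snapshot("top");c=s["color"]
a=cv2.resize(c[160:260,260:410],None,fx=5,fy=5,interpolation=cv2.INTER_CUBIC);cv2.imwrite("pics/t1.png",a)
a=cv2.resize(c[190:255,115:215],None,fx=7,fy=7,interpolation=cv2.INTER_CUBIC);cv2.imwrite("pics/t2.png",a)
import numpy as np;np.save("s.npy",{k:s[k] for k in s},allow_pickle=True)
print(s["fx"],np.round(s["world_from_camera"],3))
E
```

```text
489.6701306259313 [[ 9.000e-03 -9.800e-01  2.000e-01  3.840e-01]
 [-1.000e+00 -9.000e-03  1.000e-03  7.900e-02]
 [ 0.000e+00 -2.000e-01 -9.800e-01  1.079e+00]
 [ 0.000e+00  0.000e+00  0.000e+00  1.000e+00]]
```

View pics/t1.png

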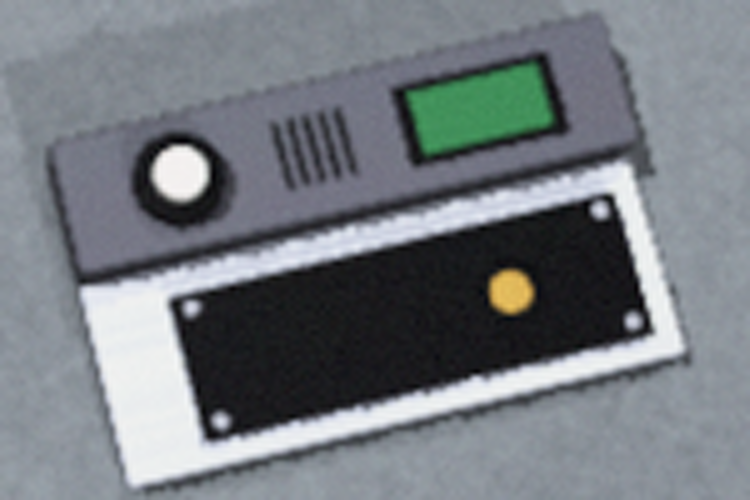

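View pics/t2.png

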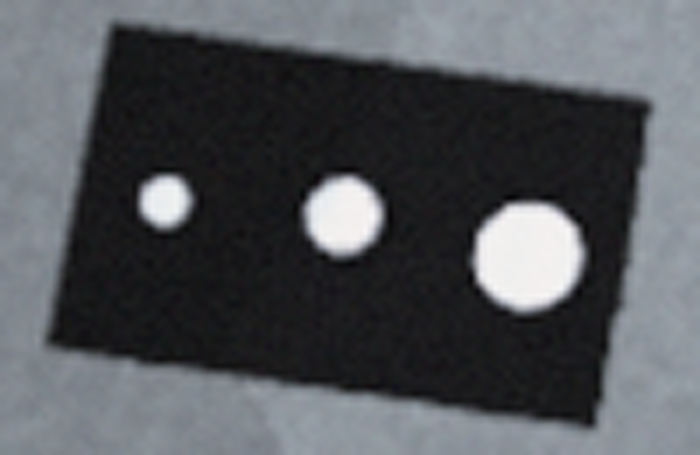

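```bash
python3 - <<'E'
import numpy as np,cv2
from h import ray
s=np.load("s.npy",allow_pickle=True).item()
def t(u,v,z): return ray(s,260+(u+.5)/5-.5,160+(v+.5)/5-.5,z)
def m(u,v,z): return ray(s,115+(u+.5)/7-.5,190+(v+.5)/7-.5,z)
P={k:t(*v) for k,v in dict(pTL=(172,297,.028),pTR=(612,196,.028),pBR=(652,330,.028),pBL=(205,440,.028),brass=(511,291,.025),bBL=(135,487,.02),bBR=(688,355,.02),btn=(180,173,.065)).items()}
for k,v in P.items(): print(k,v.round(4))
ydir=((P['pTL']-P['pTR'])+(P['pBL']-P['pBR']))/2; L=np.linalg.norm(ydir);ydir/=L
print("L",L,"W",np.linalg.norm(P['pTL']-P['pBL']),"base",np.linalg.norm(P['bBL']-P['bBR']))
yd2=P['bBL']-P['bBR'];yd2/=np.linalg.norm(yd2)
for y in(ydir,yd2): print("tester yaw",np.degrees(np.arctan2(-y[0],y[1])))
yaw=np.arctan2(-(yd2+ydir)[0],(yd2+ydir)[1]);X=np.array([np.cos(yaw),np.sin(yaw)]);Y=np.array([-X[1],X[0]])
org=(P['bBL']+P['bBR'])[:2]/2+.045*X;print("org",org)
f=lambda p:(round(float((p[:2]-org)@X),4),round(float((p[:2]-org)@Y),4))
for k,v in P.items(): print(k,f(v))
print("load",org+.062*Y,"search",org-.045*Y)
pc=sum(P[k] for k in P if k[0]=='p')/4;print("plate centre",f(pc))
for n,a in dict(small=(165,201,.008),cell=(343,215,.011),wide=(528,256,.008)).items(): print(n,m(*a).round(4))
c=[m(*a,.003) for a in((112,22),(650,103),(595,425),(47,345))]
d=(c[0]-c[1]);print("mat yaw",np.degrees(np.arctan2(-d[0],d[1])),np.linalg.norm(d),np.linalg.norm(c[0]-c[3]),sum(c)/4)
from bench import robot
print(np.round(robot.get_obs()["tool_pos"],4))
w=robot.snapshot("wrist");print(w["fx"],np.round(w["mount"],3));cv2.imwrite("pics/w0.png",w["color"])
E
```

```text
pTL [ 0.5283 -0.0029  0.028 ]
pTR [ 0.5743 -0.195   0.028 ]
pBR [ 0.5158 -0.2097  0.028 ]
pBL [ 0.4669 -0.0166  0.028 ]
brass [ 0.5326 -0.1502  0.025 ]
bBL [0.4472 0.0129 0.02  ]
bBR [ 0.506  -0.2271  0.02  ]
btn [ 0.5759 -0.0037  0.065 ]
L 0.19841597012680368 W 0.06292464799363406 base 0.24708494968978928
tester yaw 13.84492443945598
tester yaw 13.782509531756462
org [ 0.52030447 -0.09632162]
pTL (0.0301, 0.0888)
pTR (0.0289, -0.1087)
pBR (-0.0315, -0.1091)
pBL (-0.0328, 0.0902)
brass (-0.0009, -0.0552)
bBL (-0.0449, 0.1235)
bBR (-0.0451, -0.1235)
btn (0.0761, 0.0766)
load [ 0.50550098 -0.03611484] search [ 0.53104894 -0.14002009]
plate centre (-0.0013, -0.0097)
small [0.5296 0.3389 0.008 ]
cell [0.5253 0.2821 0.011 ]
wide [0.5132 0.224  0.008 ]
mat yaw -8.1424976518015 0.17440535243012503 0.10420894451938247 [0.524079   0.28110729 0.003     ]
[0.2034 0.511  0.1687]
310.35647501932783 [[ 1.     0.     0.001 -0.001]
 [-0.001 -0.244  0.97  -0.215]
 [ 0.    -0.97  -0.244  0.072]
 [ 0.     0.     0.     1.   ]]
```

View pics/w0.png

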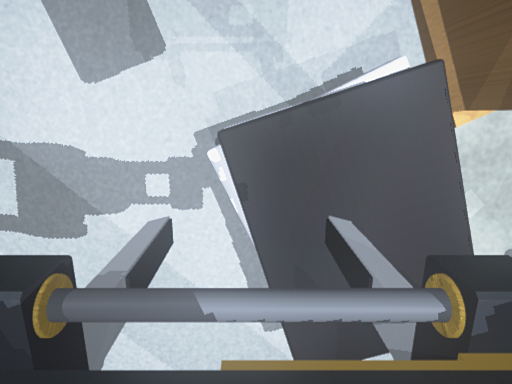

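```bash
cat >> h.py <<'E'
from scipy.spatial.transform import Rotation as Ro
def pose(o):
    return np.array(o["tool_pos"]),Ro.from_euler("xyz",o["ee_rot"])
def go(o,p,yawdeg):
    P,R=pose(o);G=Ro.from_euler("xyz",[-np.pi/2,0,np.radians(yawdeg)])
    d=R.inv().apply(np.array(p)-P)*1000; r=(R.inv()*G).as_rotvec(degrees=True)
    print("shift",d.round(1),"turn",r.round(2))
def wcam(o,w):
    P,R=pose(o);T=np.eye(4);T[:3,:3]=R.as_matrix();T[:3,3]=P
    return T@np.array(w["mount"])
E
python3 - <<'E'
from bench import robot
from h import *
go(robot.get_obs(),[.525,.282,.12],-8.1)
E
```

```text
shift [ -93.8   48.7 -383.5] turn [-0.   76.39  0.  ]
```

```bash
python3 -m creep '[[-94,49,-383,0,76.4,0,0],[-94,49,-383,0,76.4,0,0],[-94,49,-383,0,76.4,0,0],[-94,49,-383,0,76.4,0,0],[-94,49,-383,0,76.4,0,0]]'; python3 - <<'E'
from bench import robot
from h import *
go(robot.get_obs(),[.525,.282,.12],-8.1)
E
```

```text
time: 1.72
tool_pos: [0.4574, 0.3297, 0.1301]
ee_rot: [-1.57, -0.001, 0.248]
wrist_force: [-0.1, 0.4, -0.2]
width: 0.0939
shift [ 53.8  10.2 -62.9] turn [-0.04 22.33  0.04]
```

```bash
python3 -m creep '[[50,10,-59,0,21,0,0],[50,10,-59,0,21,0,0],[50,10,-59,0,21,0,0],[50,10,-59,0,21,0,0]]'; python3 - <<'E'
from bench import robot
from h import *
o=robot.get_obs();w=robot.snapshot("wrist");cv2.imwrite("pics/w1.png",w["color"])
go(o,[.525,.282,.12],-8.1)
E
```

```text
time: 2.22
tool_pos: [0.5185, 0.2871, 0.1204]
ee_rot: [-1.57, 0.0, -0.109]
wrist_force: [-0.2, 0.5, -0.8]
width: 0.0936
shift [ 7.   0.4 -4.4] turn [-0.03  1.87 -0.01]
```

View pics/w1.png

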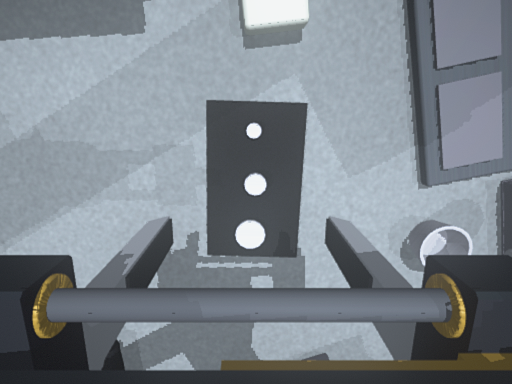

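```bash
cat >> h.py <<'E'
def blobs(img,lo=225,amin=60):
    m=(img.min(2)>lo).astype(np.uint8)
    n,_,st,c=cv2.connectedComponentsWithStats(m)
    return [(c[i].round(1),st[i][2:5]) for i in range(1,n) if st[i][4]>amin]
E
python3 - <<'E'
from bench import robot
from h import *
o=robot.get_obs();w=robot.snapshot("wrist")
W=wcam(o,w)
for c,st in blobs(w["color"]):
    if 240<c[0]<270 and 110<c[1]<250: print(c,st,ray(w,*c,.011,W).round(4),ray(w,*c,.008,W).round(4))
print(np.round(o["tool_pos"],4),np.abs(o["qvel"]).max())
go(o,[.525,.282,.12],-8.1)
E
```

```text
[253.5 130.7] [ 14  14 155] [0.5276 0.3385 0.011 ] [0.5277 0.3384 0.008 ]
[255.  184.4] [ 21  20 324] [0.5233 0.282  0.011 ] [0.5233 0.2813 0.008 ]
[249.9 234.5] [ 29  27 597] [0.5117 0.2254 0.011 ] [0.5116 0.2242 0.008 ]
[0.5184 0.2874 0.1206] 0.006899286031960066
shift [ 7.1  0.6 -4.6] turn [-0.03  1.88  0.01]
```

```bash
python3 - <<'E'
from bench import robot
from h import *
go(robot.get_obs(),[.5243,.282,.040],-8.1)
E
python3 -m creep '[[6,40,-4.5,0,1.9,0,0],[6,81,-4.5,0,1.9,0,0],[6,81,-4.5,0,1.9,0,0],[6,81,-4.5,0,1.9,0,0],[6,81,-4.5,0,1.9,0,0]]'; python3 - <<'E'
from bench import robot
from h import *
o=robot.get_obs();w=robot.snapshot("wrist");cv2.imwrite("pics/w2.png",w["color"])
go(o,[.5243,.282,.006],-8.1)
W=wcam(o,w)
for c,st in blobs(w["color"]): print(c,st,ray(w,*c,.011,W).round(4))
E
```

```text
shift [ 6.5 80.7 -4.9] turn [-0.04  1.87  0.03]
time: 2.95
tool_pos: [0.5261, 0.2824, 0.042]
ee_rot: [-1.568, -0.004, -0.144]
wrist_force: [-0.5, 0.3, 0.5]
width: 0.0942
shift [-1.9 36.  -0.7] turn [-0.15 -0.17  0.24]
[241.9 131.2] [ 19  20 289] [0.5277 0.3386 0.011 ]
[246.9 201. ] [ 28  27 563] [0.5234 0.282  0.011 ]
[243.2 254.9] [ 35  14 337] [0.5132 0.2347 0.011 ]
[242.4 271.4] [ 35   9 219] [0.5102 0.2193 0.011 ]
```

View pics/w2.png

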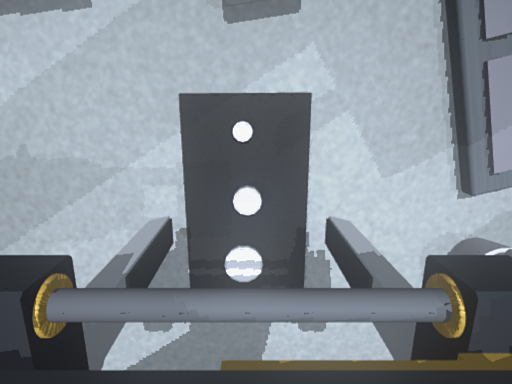

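```bash
python3 -m creep '[[-2.2,30,-0.5,0,0,0,60],[-2.2,32,-0.5,0,0,0,120],[-2.2,32,-0.5,0,0,0,140],[-2.2,32,-0.5,0,0,0,140],[-2.2,32,-0.5,0,0,0,140]]'; python3 - <<'E'
from bench import robot
from h import *
o=robot.get_obs();w=robot.snapshot("wrist");cv2.imwrite("pics/w3.png",w["color"])
go(o,[.5237,.282,.006],-8.1)
E
```

```text
time: 3.62
tool_pos: [0.5231, 0.2814, 0.0083]
ee_rot: [-1.57, -0.002, -0.145]
wrist_force: [-0.2, -0.1, -0.2]
width: 0.0473
shift [0.5 2.3 0.7] turn [-0.06 -0.22  0.09]
```

View pics/w3.png

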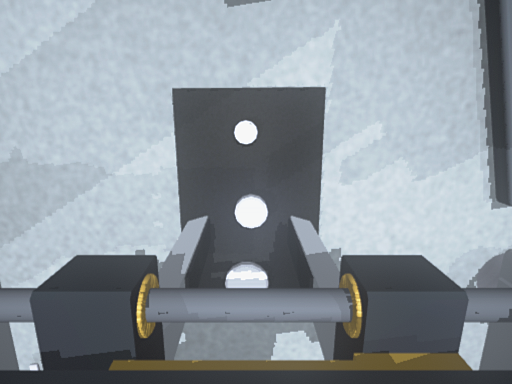

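```bash
python3 - <<'E'
from bench import robot
from h import *
o=robot.get_obs();w=robot.snapshot("wrist");M=np.linalg.inv(np.array(w["mount"]))
for p in [(0,0,0),(-.0237,0,.008),(-.0237,0,-.008),(.0237,0,.008),(.0237,-.019,.008),(0,-.003,0)]:
    q=M@np.array([*p,1]);print(p,(w["fx"]*q[0]/q[2]+w["cx"]).round(1),(w["fy"]*q[1]/q[2]+w["cy"]).round(1))
W=wcam(o,w)
for c,st in blobs(w["color"]): print(c,st,ray(w,*c,.011,W).round(4))
E
```

```text
(0, 0, 0) 250.5 211.7
(-0.0237, 0, 0.008) 217.6 201.1
(-0.0237, 0, -0.008) 218.1 222.1
(0.0237, 0, 0.008) 283.4 201.1
(0.0237, -0.019, 0.008) 286.5 209.1
(0, -0.003, 0) 250.5 213.0
[245.5 132. ] [ 22  23 400] [0.5278 0.3385 0.011 ]
[251. 212.] [ 33  31 767] [0.5234 0.2821 0.011 ]
[246.6 274.9] [ 40  10 280] [0.513  0.2331 0.011 ]
```

```bash
python3 - <<'E'
from bench import robot
from h import *
o=robot.get_obs();s=robot.snapshot("scene")
W=np.linalg.inv(np.array(s["world_from_camera"]));P,R=pose(o)
def pr(p):
    q=W@np.array([*(P+R.apply(p)),1]);return np.array([s["fx"]*q[0]/q[2]+s["cx"],s["fy"]*q[1]/q[2]+s["cy"]])
c=cv2.resize(s["color"][90:230,230:370],None,fx=5,fy=5,interpolation=cv2.INTER_CUBIC)
for p in [(0,0,0),(.0237,0,0),(-.0237,0,0),(.0237,-.019,0)]:
    u=(pr(p)-[230,90])*5+2;print(u.round());cv2.circle(c,tuple(int(x) for x in u),3,(0,0,255),-1)
cv2.imwrite("pics/s1.png",c)
E
```

```text
[424. 468.]
[449. 497.]
[401. 440.]
[453. 460.]
```

View pics/s1.png

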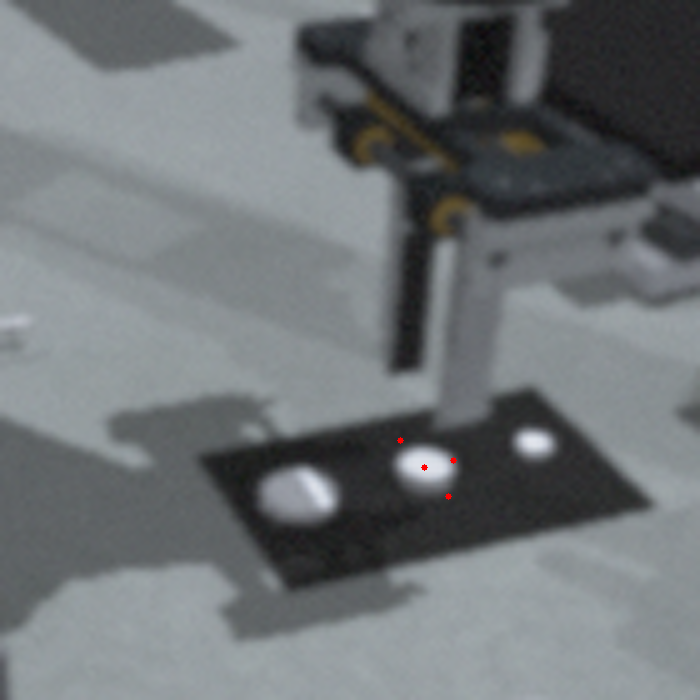

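```bash
python3 -m creep '[[0.3,2,0.4,0,0,0,140],[0.3,2,0.4,0,0,0,140]]';python3 -m creep '[[0,2,0,0,0,0,140],[0,2,0,0,0,0,140]]';python3 -m creep '[[0,2,0,0,0,0,140],[0,2,0,0,0,0,140]]'
```

```text
time: 4.03
tool_pos: [0.5225, 0.2814, 0.0048]
ee_rot: [-1.571, 0.0, -0.145]
wrist_force: [0.2, 0.2, -0.7]
width: 0.0425
time: 4.28
tool_pos: [0.5225, 0.2814, 0.0028]
ee_rot: [-1.571, 0.0, -0.145]
wrist_force: [0.4, -0.2, -0.5]
width: 0.0427
time: 4.53
tool_pos: [0.5225, 0.2814, 0.0009]
ee_rot: [-1.571, 0.0, -0.145]
wrist_force: [0.3, -0.1, -0.1]
width: 0.0425
```

```bash
python3 -m creep '[[0,5,0,0,0,0,140],[0,5,0,0,0,0,140]]';python3 -m creep '[[0,4,0,0,0,0,140],[0,4,0,0,0,0,140]]'; python3 - <<'E'
from bench import robot
from h import *
o=robot.get_obs();w=robot.snapshot("wrist");cv2.imwrite("pics/w4.png",w["color"])
s=robot.snapshot("scene")
c=cv2.resize(s["color"][90:230,230:370],None,fx=5,fy=5,interpolation=cv2.INTER_CUBIC)
cv2.imwrite("pics/s2.png",c)
E
```

```text
time: 4.78
tool_pos: [0.5222, 0.2813, -0.0046]
ee_rot: [-1.571, 0.001, -0.145]
wrist_force: [-0.8, 0.3, 0.1]
width: 0.0423
time: 5.03
tool_pos: [0.5224, 0.2814, -0.0083]
ee_rot: [-1.571, 0.001, -0.145]
wrist_force: [-0.3, -0.7, -0.8]
width: 0.0425
```

View pics/w4.png

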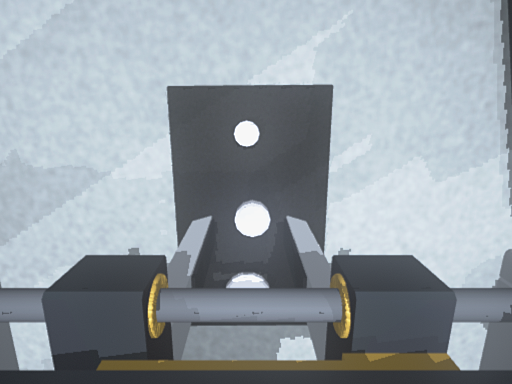

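View pics/s2.png

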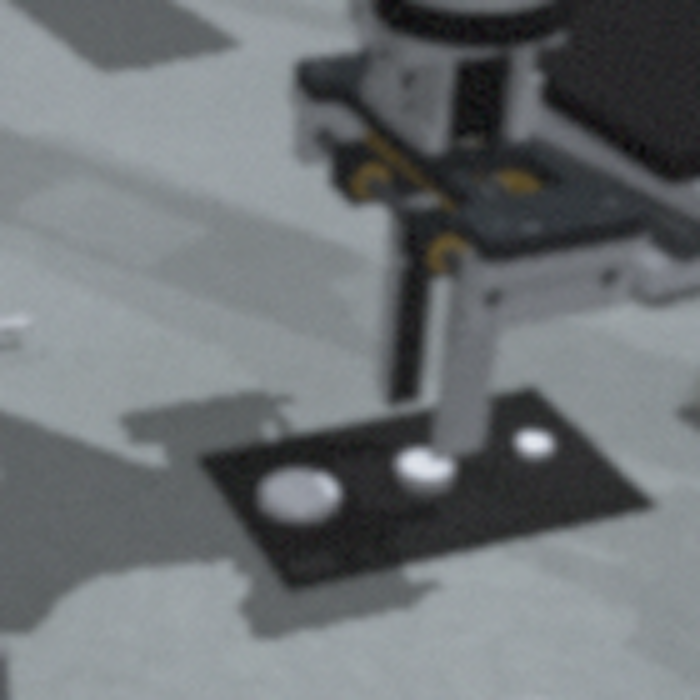

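```bash
python3 -m creep '[[0,4,0,0,0,0,140],[0,4,0,0,0,0,140]]';python3 -m creep '[[0,3,0,0,0,0,140],[0,3,0,0,0,0,140]]'; python3 - <<'E'
from bench import robot
from h import *
o=robot.get_obs();w=robot.snapshot("wrist");cv2.imwrite("pics/w5.png",w["color"][150:300,130:380].repeat(3,0).repeat(3,1))
s=robot.snapshot("scene")
c=cv2.resize(s["color"][90:230,230:370],None,fx=5,fy=5,interpolation=cv2.INTER_CUBIC)
cv2.imwrite("pics/s3.png",c)
E
```

```text
time: 5.38
tool_pos: [0.5224, 0.2814, -0.0123]
ee_rot: [-1.571, 0.001, -0.145]
wrist_force: [0.6, -0.0, -0.1]
width: 0.0424
time: 5.62
tool_pos: [0.5225, 0.2814, -0.0152]
ee_rot: [-1.571, 0.001, -0.145]
wrist_force: [-0.2, -0.2, -0.4]
width: 0.0426
```

View pics/w5.png

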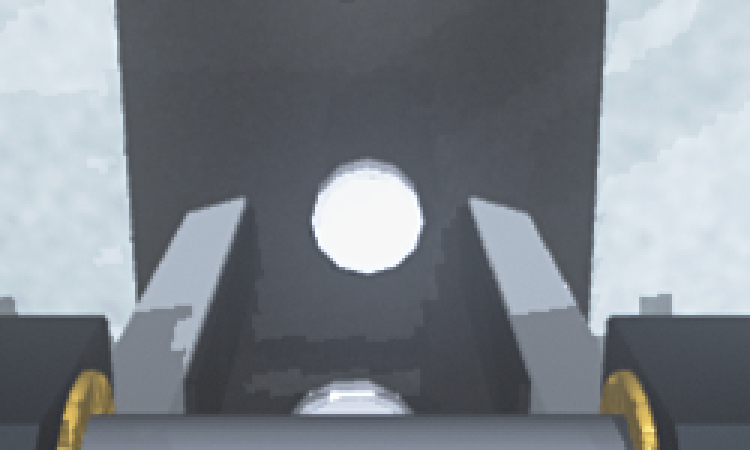

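View pics/s3.png

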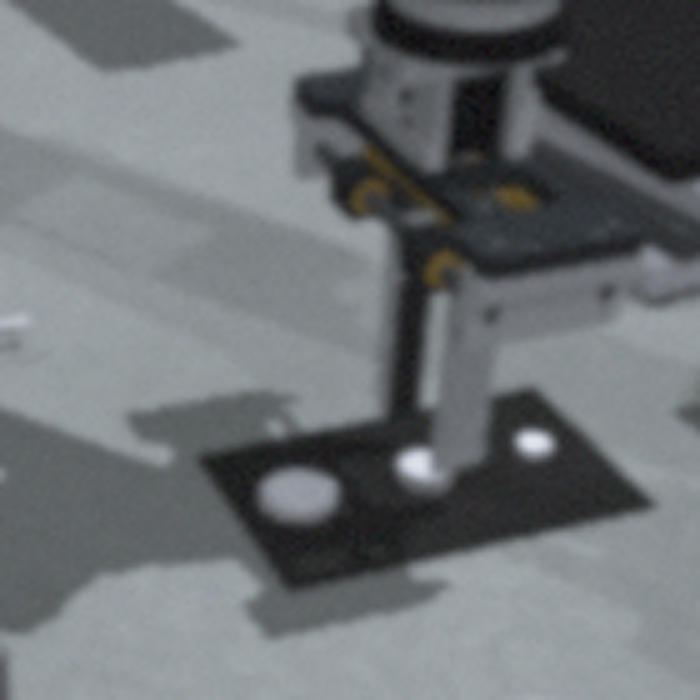

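```bash
for i in 1 2 3; do python3 -m creep '[[0,2,0,0,0,0,140],[0,2,0,0,0,0,140]]'; done
```

```text
time: 5.98
tool_pos: [0.5225, 0.2814, -0.017]
ee_rot: [-1.571, 0.0, -0.145]
wrist_force: [-0.0, 0.2, -0.8]
width: 0.0424
time: 6.22
tool_pos: [0.5225, 0.2814, -0.0191]
ee_rot: [-1.571, 0.0, -0.145]
wrist_force: [0.2, 0.4, 0.1]
width: 0.0422
time: 6.48
tool_pos: [0.5226, 0.2814, -0.0211]
ee_rot: [-1.571, 0.0, -0.145]
wrist_force: [-0.6, 0.7, -0.2]
width: 0.0425
```

```bash
for i in 1 2; do python3 -m creep '[[0,1.5,0,0,0,0,140],[0,1.5,0,0,0,0,140]]'; done;  python3 - <<'E'
from bench import robot
from h import *
o=robot.get_obs();w=robot.snapshot("wrist");cv2.imwrite("pics/w6.png",w["color"][150:300,130:380].repeat(3,0).repeat(3,1))
s=robot.snapshot("scene")
c=cv2.resize(s["color"][90:230,230:370],None,fx=5,fy=5,interpolation=cv2.INTER_CUBIC)
cv2.imwrite("pics/s4.png",c)
E
```

```text
time: 6.72
tool_pos: [0.5226, 0.2815, -0.0225]
ee_rot: [-1.571, 0.0, -0.145]
wrist_force: [-0.3, 0.7, 0.1]
width: 0.0422
time: 6.98
tool_pos: [0.5226, 0.2815, -0.024]
ee_rot: [-1.571, 0.0, -0.145]
wrist_force: [-0.1, 0.7, 0.3]
width: 0.0427
```

View pics/s4.png

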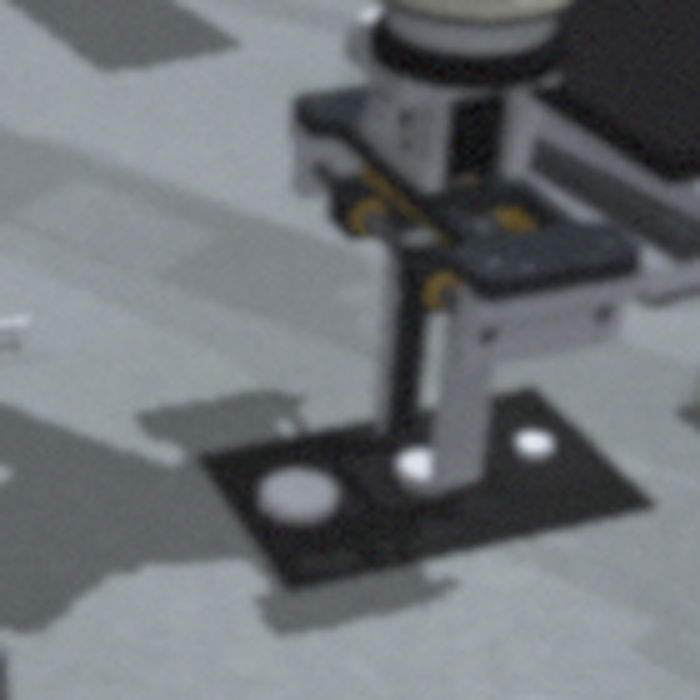

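View pics/w6.png

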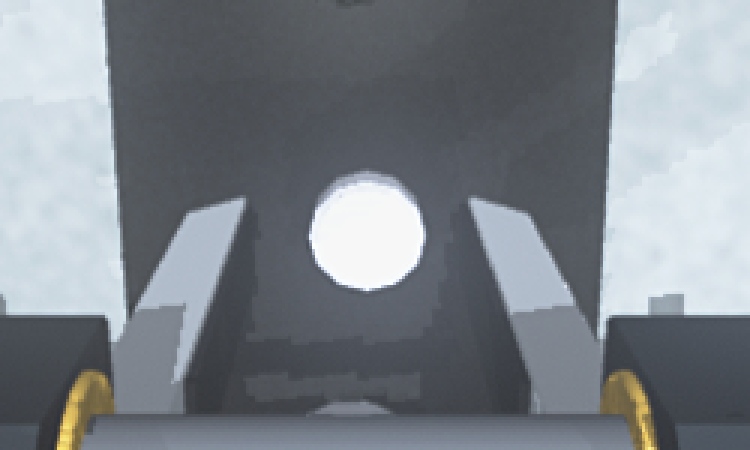

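```bash
for i in 1 2 3; do python3 -m creep '[[0,1.5,0,0,0,0,140],[0,1.5,0,0,0,0,140]]' | egrep 'pos|force'; done
```

```text
tool_pos: [0.5226, 0.2814, -0.0255]
wrist_force: [0.1, -0.4, 0.2]
tool_pos: [0.5226, 0.2814, -0.027]
wrist_force: [0.0, 1.0, 0.2]
tool_pos: [0.5226, 0.2814, -0.0285]
wrist_force: [-0.4, 0.1, 0.2]
```

```bash
for i in 1 2 3; do python3 -m creep '[[0,1.5,0,0,0,0,140],[0,1.5,0,0,0,0,140]]' | egrep 'time|pos|force'; done;  python3 - <<'E'
from bench import robot
from h import *
s=robot.snapshot("scene")
c=cv2.resize(s["color"][90:230,230:370],None,fx=5,fy=5,interpolation=cv2.INTER_CUBIC)
cv2.imwrite("pics/s5.png",c)
E
```

```text
time: 8.07
tool_pos: [0.5226, 0.2815, -0.03]
wrist_force: [-0.0, -0.2, 0.1]
time: 8.32
tool_pos: [0.5226, 0.2814, -0.0315]
wrist_force: [-0.4, -0.1, 0.4]
time: 8.57
tool_pos: [0.5226, 0.2815, -0.033]
wrist_force: [-0.9, 0.8, 0.2]
```

View pics/s5.png

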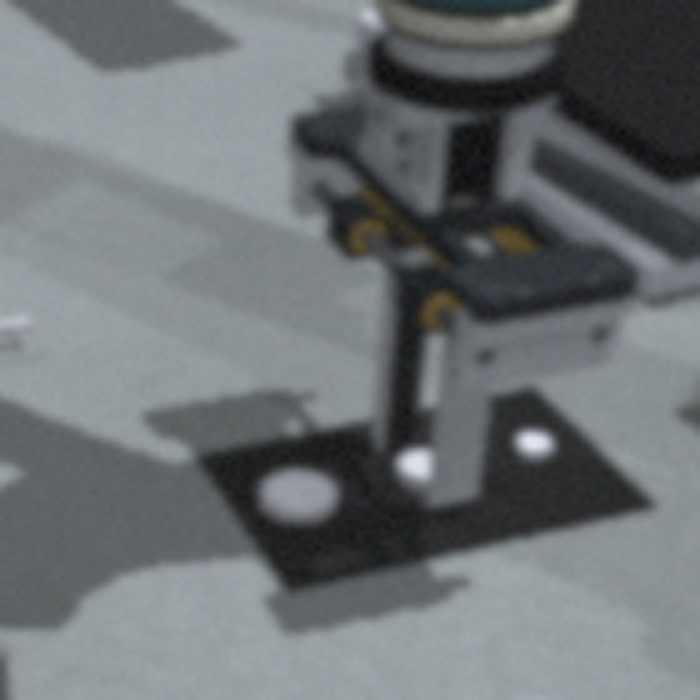

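```bash
for i in 1 2 3 4; do python3 -m creep '[[0,1,0,0,0,0,140],[0,1,0,0,0,0,140]]' | egrep 'time|pos|force'; done
```

```text
time: 8.88
tool_pos: [0.5229, 0.2816, -0.0335]
wrist_force: [-0.2, -0.0, 1.9]
time: 9.12
tool_pos: [0.5229, 0.2816, -0.0335]
wrist_force: [-2.3, -1.6, 6.4]
time: 9.38
tool_pos: [0.5229, 0.2816, -0.0336]
wrist_force: [-4.2, -2.1, 9.9]
time: 9.62
tool_pos: [0.523, 0.2816, -0.0336]
wrist_force: [-6.1, -2.5, 14.2]
```

```bash
python3 -m creep '[[1,-6,0,0,0,0,140],[1,-6,-4,0,0,0,140],[1,-6,-4,0,0,0,180],[1,-6,-4,0,0,0,180],[1,-6,-4,0,0,0,180]]';  python3 - <<'E'
from bench import robot
from h import *
o=robot.get_obs();w=robot.snapshot("wrist");cv2.imwrite("pics/w7.png",w["color"][150:300,130:380].repeat(3,0).repeat(3,1))
E
```

```text
time: 10.25
tool_pos: [0.5229, 0.2773, -0.0313]
ee_rot: [-1.571, 0.001, -0.145]
wrist_force: [0.4, -0.5, -0.1]
width: 0.0277
```

View pics/w7.png

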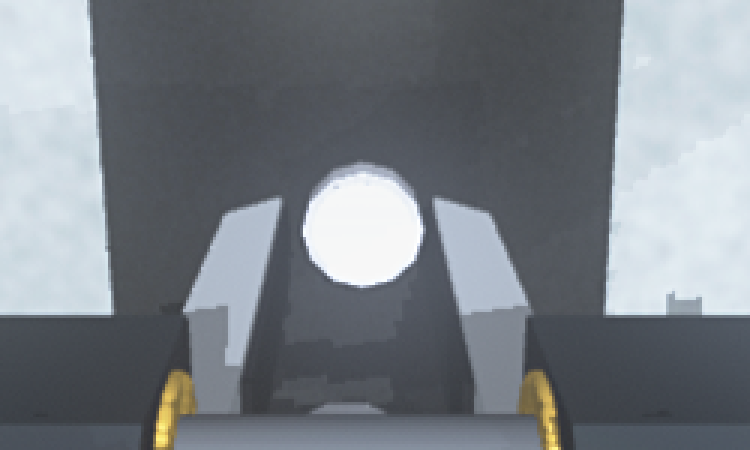

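```bash
python3 -m creep '[[0,0,1,0,0,0,215],[0,0,1,0,0,0,215],[0,0,1,0,0,0,215],[0,0,1,0,0,0,215]]';  python3 -m creep '[[0,-10,0,0,0,0,215],[0,-40,0,0,0,0,215],[0,-60,0,0,0,0,215],[0,-60,0,0,0,0,215]]'; python3 - <<'E'
from bench import robot
from h import *
o=robot.get_obs();w=robot.snapshot("wrist");cv2.imwrite("pics/w8.png",w["color"])
go(o,[.5055,-.036,.06],-76.2)
E
```

```text
time: 10.8
tool_pos: [0.5233, 0.2785, -0.0308]
ee_rot: [-1.571, -0.0, -0.145]
wrist_force: [-0.6, -0.0, -0.5]
width: 0.0227
time: 11.3
tool_pos: [0.5252, 0.2792, 0.0322]
ee_rot: [-1.568, -0.005, -0.145]
wrist_force: [-0.2, -0.2, 0.1]
width: 0.0223
shift [  26.2  -28.6 -314.7] turn [-0.33 67.88  0.15]
```

View pics/w8.png

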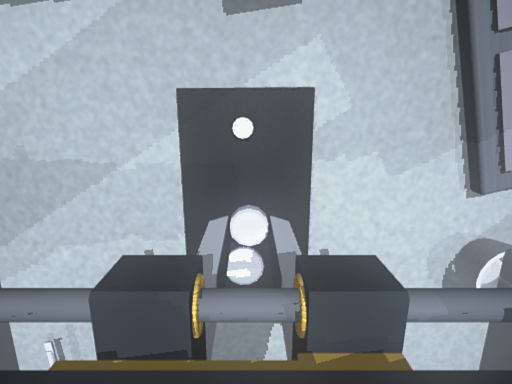

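```bash
python3 - <<'E'
from bench import robot
from h import *
go(robot.get_obs(),[.501,-.037,.05],-76.2)
E
python3 -m creep '[[21,-18,-60,0,10,0,215],[21,-18,-315,0,67.9,0,215],[21,-18,-315,0,67.9,0,215],[21,-18,-315,0,67.9,0,215],[21,-18,-315,0,67.9,0,215]]'; python3 - <<'E'
from bench import robot
from h import *
go(robot.get_obs(),[.501,-.037,.05],-76.2)
E
```

```text
shift [  22.9  -20.  -315.7] turn [-1.500e-01  6.788e+01  6.000e-02]
time: 11.98
tool_pos: [0.4982, -0.0298, 0.0458]
ee_rot: [-1.572, 0.001, -1.076]
wrist_force: [0.4, 0.7, 0.2]
width: 0.0224
shift [ 7.6 -4.2 -0.9] turn [ 0.09 14.57 -0.06]
```

```bash

python3 -m creep '[[3,0,-2,0,14,0,215],[3,0,-2,0,14,0,215],[3,0,-2,0,14,0,215],[3,0,-2,0,14,0,215]]'; python3 - <<'E'
from bench import robot
from h import *
o=robot.get_obs()
go(o,[.501,-.037,.015],-76.2)
w=robot.snapshot("wrist");cv2.imwrite("pics/w9.png",w["color"])
E
```

```text
time: 12.48
tool_pos: [0.4988, -0.0315, 0.0464]
ee_rot: [-1.572, 0.001, -1.313]
wrist_force: [-1.3, 0.4, -0.9]
width: 0.0229
shift [ 5.9 31.4  0.7] turn [ 0.07  0.98 -0.04]
```

View pics/w9.png

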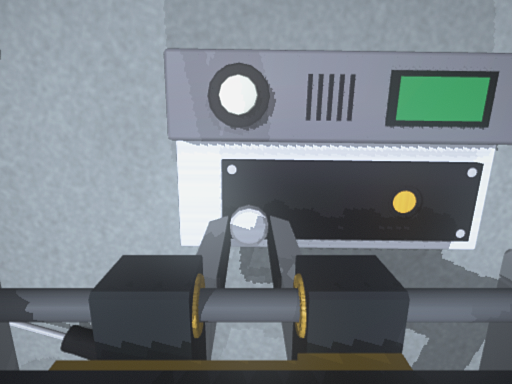

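```bash
python3 - <<'E'
from bench import robot
from h import *
o=robot.get_obs();w=robot.snapshot("wrist");W=wcam(o,w);c=w["color"]
hsv=cv2.cvtColor(c,cv2.COLOR_BGR2HSV)
m=((hsv[...,0]>15)&(hsv[...,0]<32)&(hsv[...,1]>120)&(hsv[...,2]>150)).astype(np.uint8);m[250:]=0
n,_,st,ce=cv2.connectedComponentsWithStats(m);i=1+st[1:,4].argmax();print("brass px",ce[i],st[i])
R=lambda u,v,z:ray(w,u,v,z,W)
br=R(*ce[i],.025);bt=R(238,94,.067)
pc=[R(a,b,.028) for a,b in((222,160),(482,162),(476,242))]
yaw=np.arctan2(-(pc[0]-pc[1])[0],(pc[0]-pc[1])[1]);print("yaw",np.degrees(yaw),np.linalg.norm(pc[0]-pc[1]),np.linalg.norm(pc[2]-pc[1]))
print("brass",br,"btn",bt)
for b in blobs(c): print(b)
print("cell",R(249,225,o["tool_pos"][2]+.0418), o["tool_pos"])
org=np.array([.5203,-.0963]);y=np.radians(13.8);X=np.array([np.cos(y),np.sin(y)]);Y=np.array([-X[1],X[0]])
for p in(br,bt,R(249,225,o["tool_pos"][2]+.0418),*pc): print(((p[:2]-org)@X).round(4),((p[:2]-org)@Y).round(4))
cv2.imwrite("pics/w10.png",c[130:260,160:500].repeat(2,0).repeat(2,1))
E
```

```text
brass px [403.84538653 201.58354115] [393 191  23  22 401]
yaw 14.3627271624035 0.19711684999219278 0.06570099080466153
brass [ 0.53076691 -0.15014431  0.025     ] btn [ 0.57447865 -0.00474392  0.067     ]
(array([237.4,  94.4]), array([  36,   39, 1069], dtype=int32))
(array([266.3, 184.8]), array([ 317,  108, 5839], dtype=int32))
(array([246.2, 146.8]), array([ 43,   7, 129], dtype=int32))
(array([245.9, 219.7]), array([ 25,  18, 296], dtype=int32))
cell [ 0.50329483 -0.03039584  0.08838468] [ 0.49898778 -0.03142669  0.04658468]
-0.0027 -0.0548
0.0745 0.076
-0.0008 0.0681
0.0285 0.0891
0.0304 -0.1081
-0.0348 -0.1163
```

View pics/w10.png

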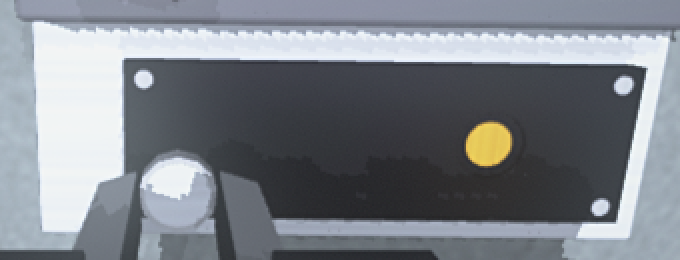

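```bash
python3 - <<'E'
from bench import robot
from h import *
go(robot.get_obs(),[.4992,-.0375,.002],-76.2)
E
python3 -m creep '[[6,20,-1,0,1,0,215],[6,40,-1,0,1,0,215],[6,43,-1,0,1,0,215],[6,43,-1,0,1,0,215]]'; python3 - <<'E'
from bench import robot
from h import *
go(robot.get_obs(),[.4992,-.0375,-.0055],-76.2)
E
```

```text
shift [ 5.9 44.7 -1.4] turn [ 0.03  0.98 -0.02]
time: 13.08
tool_pos: [0.5001, -0.0376, 0.0043]
ee_rot: [-1.571, 0.0, -1.331]
wrist_force: [0.0, 0.4, 0.6]
width: 0.0226
shift [-0.3  9.8 -0.8] turn [-0.01 -0.05 -0.  ]
```

```bash
python3 -m creep '[[0,3,-0.8,0,0,0,215],[0,6,-0.8,0,0,0,215],[0,6,-0.8,0,0,0,215]]';for i in 1 2 3; do python3 -m creep '[[0,1,0,0,0,0,215],[0,1,0,0,0,0,215]]'|egrep 'time|pos|force'; done
```

```text
time: 13.45
tool_pos: [0.499, -0.038, -0.0019]
ee_rot: [-1.571, 0.0, -1.331]
wrist_force: [-0.2, -0.4, -0.4]
width: 0.0228
time: 13.7
tool_pos: [0.4991, -0.038, -0.0029]
wrist_force: [0.4, 0.8, -0.1]
time: 13.95
tool_pos: [0.499, -0.038, -0.004]
wrist_force: [0.1, 0.1, -0.3]
time: 14.2
tool_pos: [0.499, -0.038, -0.005]
wrist_force: [-0.8, -0.1, -0.4]
```

```bash
for i in 1 2 ; do python3 -m creep '[[0,0.7,0,0,0,0,215],[0,0.7,0,0,0,0,215]]'|egrep 'time|pos|force'; done
```

```text
time: 14.45
tool_pos: [0.499, -0.038, -0.0057]
wrist_force: [-0.9, -0.8, 0.1]
time: 14.7
tool_pos: [0.4992, -0.038, -0.0061]
wrist_force: [-0.3, -1.1, 0.4]
```

```bash
python3 -m creep '[[0,0,0,0,0,0,186],[0,0,0,0,0,0,186],[0,0.5,0,0,0,0,186],[0,0.5,0,0,0,0,186]]'; python3 - <<'E'
from bench import robot
from h import *
o=robot.get_obs();w=robot.snapshot("wrist");W=wcam(o,w);c=w["color"]
cv2.imwrite("pics/w11.png",c[130:280,180:460].repeat(2,0).repeat(2,1))
go(o,[.5271,-.1511,-.0065],-76.2)
E
```

```text
time: 15.2
tool_pos: [0.499, -0.038, -0.0069]
ee_rot: [-1.571, 0.0, -1.331]
wrist_force: [-0.8, -0.5, 0.5]
width: 0.0255
shift [116.6  -0.4   0.5] turn [ 0.01 -0.09 -0.01]
```

View pics/w11.png

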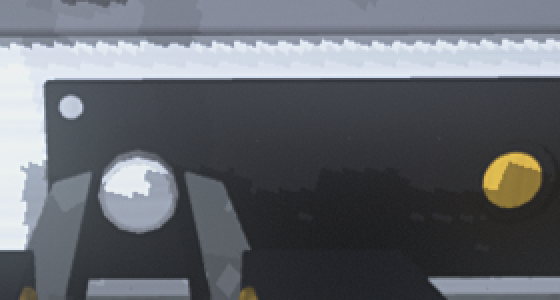

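```bash
cat >> h.py <<'E'
def brass_cell(robot,cellpx=None,zc=.036,save=None):
    o=robot.get_obs();w=robot.snapshot("wrist");W=wcam(o,w);c=w["color"]
    if save: cv2.imwrite(save,c[130:280,130:410].repeat(2,0).repeat(2,1))
    hsv=cv2.cvtColor(c,cv2.COLOR_BGR2HSV)
    m=((hsv[...,0]>15)&(hsv[...,0]<32)&(hsv[...,1]>110)&(hsv[...,2]>70)).astype(np.uint8);m[250:]=0
    n,_,st,ce=cv2.connectedComponentsWithStats(m)
    R=Ro.from_euler("xyz",o["ee_rot"])
    f=lambda p:(R.inv().apply(p-np.array(o["tool_pos"]))*1000).round(1)
    if n>1:
        i=1+st[1:,4].argmax();print("brass",ce[i].round(1),st[i][:5],"tool mm",f(ray(w,*ce[i],.025,W)))
    if cellpx: print("cell tool mm",f(ray(w,*cellpx,zc,W)))
    print(np.round(o["tool_pos"],4),np.round(o["wrist_force"],1))
E
python3 - <<'E'
from bench import robot
from h import *
brass_cell(robot,(180+138/2,130+189/2))
E
```

```text
brass [435.6 219.5] [421 206  30  28 657] tool mm [116.4 -31.9   4.4]
cell tool mm [  0.1 -42.9   5.1]
[ 0.499  -0.038  -0.0069] [ 0.3 -0.7 -0.4]
```

```bash
python3 -m creep '[[4,0,-0.2,0,0,0,186],[12,0,-0.4,0,0,0,186],[20,0,-0.4,0,0,0,186],[28,0,-0.4,0,0,0,186],[36,0,-0.4,0,0,0,186]]';python3 -m creep '[[8,0,0,0,0,0,186],[16,0,0,0,0,0,186],[24,0,0,0,0,0,186],[32,0,0,0,0,0,186],[38,0,0,0,0,0,186]]';python3 -m creep '[[4,0,0,0,0,0,186],[8,0,0,0,0,0,186],[12,0,0,0,0,0,186],[12,0,0,0,0,0,186]]'; python3 - <<'E'
from bench import robot
from h import *
brass_cell(robot,save="pics/w12.png")
E
```

```text
time: 15.92
tool_pos: [0.5074, -0.0738, -0.0068]
ee_rot: [-1.571, 0.0, -1.332]
wrist_force: [0.3, 0.4, -1.1]
width: 0.0251
time: 16.55
tool_pos: [0.5164, -0.1105, -0.0068]
ee_rot: [-1.571, 0.0, -1.332]
wrist_force: [0.8, 1.0, 0.7]
width: 0.0254
time: 17.05
tool_pos: [0.5192, -0.1219, -0.0068]
ee_rot: [-1.571, -0.0, -1.332]
wrist_force: [1.0, -0.4, -0.0]
width: 0.0253
brass [299.5 217.6] [284 205  29  28 544] tool mm [ 31.6 -31.8   5.5]
[ 0.5192 -0.1219 -0.0068] [ 1.  -0.4 -0. ]
```

View pics/w12.png

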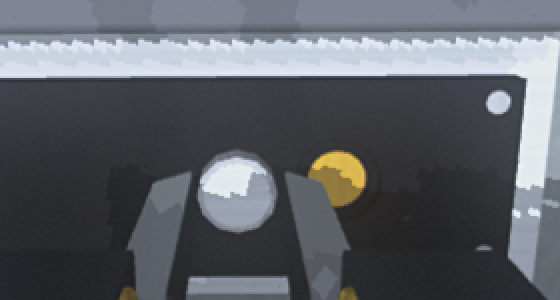

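```bash
python3 - <<'E'
from bench import robot
from h import *
brass_cell(robot,(130+237/2,130+190/2))
E
python3 -m creep '[[4,0,0.5,0,0,0,186],[8,0,1,0,0,0,186],[12,0,1,0,0,0,186],[12,0,1,0,0,0,186]]'; python3 - <<'E'
from bench import robot
from h import *
brass_cell(robot,save="pics/w13.png")
E
```

```text
brass [299.8 217.8] [284 205  30  28 550] tool mm [ 31.8 -31.8   5.5]
cell tool mm [ -0.2 -42.8   4.8]
[ 0.5191 -0.1217 -0.0068] [0.2 1.5 0.2]
time: 17.65
tool_pos: [0.523, -0.1335, -0.0068]
ee_rot: [-1.571, -0.0, -1.332]
wrist_force: [0.4, 0.4, -0.5]
width: 0.0255
brass [279.9 213.3] [267 207  26  16 229] tool mm [ 19.3 -31.8   8.4]
[ 0.523  -0.1335 -0.0068] [ 0.4  0.4 -0.5]
```

View pics/w13.png

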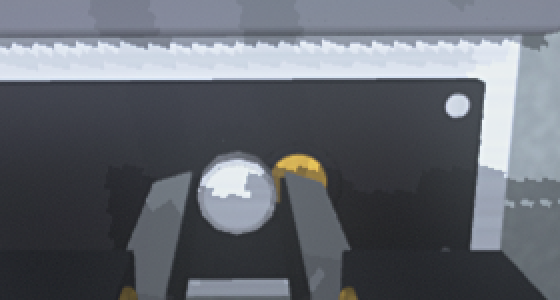

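```bash
python3 -m creep '[[3,0,0,0,0,0,186],[6,0,0,0,0,0,186],[6,0,0,0,0,0,186]]'|egrep 'time|pos|force';for i in 1 2 3; do python3 -m creep '[[1,0,0,0,0,0,186],[2,0,0,0,0,0,186],[2,0,0,0,0,0,186]]'|egrep 'time|pos|force'; done; python3 - <<'E'
from bench import robot
from h import *
brass_cell(robot,save="pics/w14.png")
E
```

```text
time: 18.08
tool_pos: [0.5244, -0.1392, -0.0068]
wrist_force: [-0.2, -0.4, -0.3]
time: 18.45
tool_pos: [0.5248, -0.1409, -0.0068]
wrist_force: [-0.3, 0.1, -1.1]
time: 18.82
tool_pos: [0.5253, -0.1429, -0.0068]
wrist_force: [0.5, -0.8, 0.2]
time: 19.2
tool_pos: [0.5258, -0.1449, -0.0068]
wrist_force: [-0.0, -0.5, -1.0]
brass [266.2 212.3] [259 207  13  14  76] tool mm [ 10.8 -31.8   9. ]
[ 0.5258 -0.1449 -0.0068] [-0.  -0.5 -1. ]
```

View pics/w14.png

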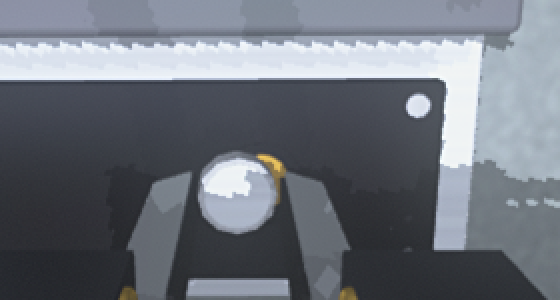

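```bash
for i in 1 2 3; do python3 -m creep '[[1,0,0,0,0,0,186],[2,0,0,0,0,0,186],[2,0,0,0,0,0,186]]'|egrep 'time|pos|force|wid'; done; python3 - <<'E'
from bench import robot
from h import *
brass_cell(robot,save="pics/w15.png")
E
```

```text
time: 19.62
tool_pos: [0.5263, -0.1468, -0.0068]
wrist_force: [-0.4, 0.5, -0.9]
width: 0.0254
time: 20.0
tool_pos: [0.5268, -0.1487, -0.0068]
wrist_force: [-1.0, -0.6, 0.1]
width: 0.0256
time: 20.38
tool_pos: [0.5272, -0.1507, -0.0068]
wrist_force: [1.2, -0.9, -0.4]
width: 0.0254
[ 0.5272 -0.1507 -0.0068] [ 1.2 -0.9 -0.4]
```

View pics/w15.png

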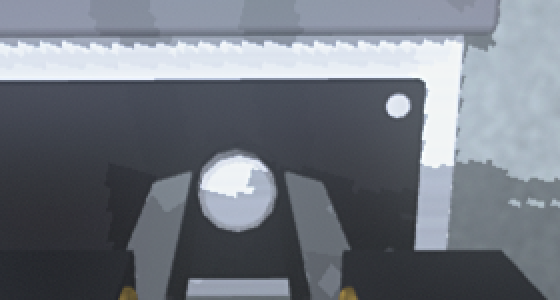

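```bash
for i in 1 2 3; do python3 -m creep '[[1,0,0,0,0,0,186],[1,0,0,0,0,0,186]]'|egrep 'time|pos|force|wid'; done; python3 - <<'E'
from bench import robot
from h import *
brass_cell(robot,save="pics/w16.png")
E
```

```text
time: 20.68
tool_pos: [0.5274, -0.1516, -0.0068]
wrist_force: [0.3, -0.4, 0.5]
width: 0.0252
time: 20.92
tool_pos: [0.5277, -0.1526, -0.0068]
wrist_force: [-0.9, -0.1, 0.3]
width: 0.0251
time: 21.18
tool_pos: [0.5279, -0.1536, -0.0068]
wrist_force: [-0.3, 0.3, 0.5]
width: 0.0253
[ 0.5279 -0.1536 -0.0068] [-0.3  0.3  0.5]
```

View pics/w16.png

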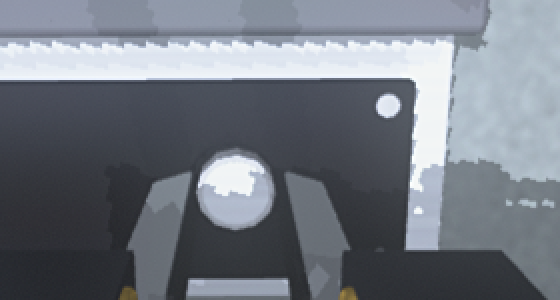

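```bash
for i in 1 2 3; do python3 -m creep '[[1,0,0,0,0,0,186],[1,0,0,0,0,0,186]]'|egrep 'time|pos|force|wid'; done; python3 - <<'E'
from bench import robot
from h import *
brass_cell(robot,save="pics/w17.png")
E
```

```text
time: 21.48
tool_pos: [0.5281, -0.1539, -0.0068]
wrist_force: [-0.4, 2.2, 0.0]
width: 0.0258
time: 21.72
tool_pos: [0.5282, -0.1541, -0.0069]
wrist_force: [0.4, 5.6, 0.7]
width: 0.0254
time: 21.98
tool_pos: [0.5282, -0.1542, -0.0069]
wrist_force: [-1.0, 7.4, 1.4]
width: 0.0252
[ 0.5282 -0.1542 -0.0069] [-1.   7.4  1.4]
```

View pics/w17.png

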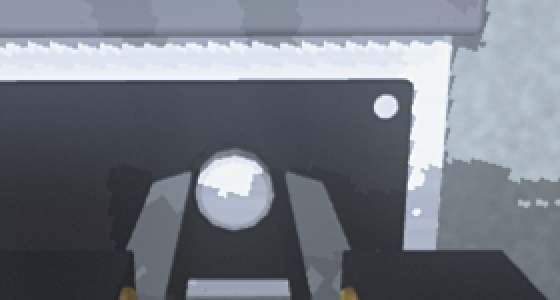

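```bash
python3 -m creep '[[-3,0,0,0,0,0,186],[-3.5,0,0,0,0,0,180],[-3.5,0,0,0,0,0,170],[-3.5,0,0,0,0,0,160],[-3.5,0,0,0,0,0,160]]'; python3 -m creep '[[0,-4,0,0,0,0,160],[0,-15,0,0,0,0,160],[0,-40,0,0,0,0,160],[0,-40,0,0,0,0,160],[0,-40,0,0,0,0,160]]';python3 - <<'E'
from bench import robot
from h import *
brass_cell(robot,save="pics/w18.png")
s=robot.snapshot("scene");cv2.imwrite("pics/s6.png",cv2.resize(s["color"][190:310,60:240],None,fx=4,fy=4,interpolation=cv2.INTER_CUBIC))
E
```

```text
time: 22.65
tool_pos: [0.5278, -0.1533, -0.0068]
ee_rot: [-1.571, -0.0, -1.332]
wrist_force: [0.4, 0.0, -0.7]
width: 0.0347
time: 23.28
tool_pos: [0.5276, -0.153, 0.033]
ee_rot: [-1.571, 0.0, -1.331]
wrist_force: [0.8, 0.2, -0.7]
width: 0.0349
[ 0.5276 -0.153   0.033 ] [ 0.8  0.2 -0.7]
```

View pics/w18.png

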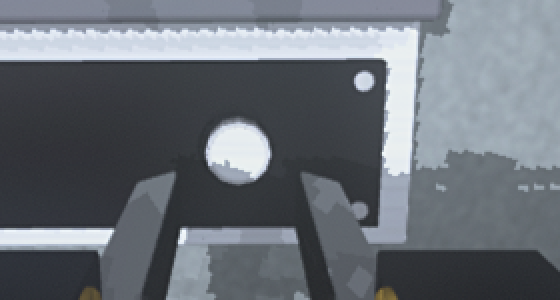

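View pics/s6.png

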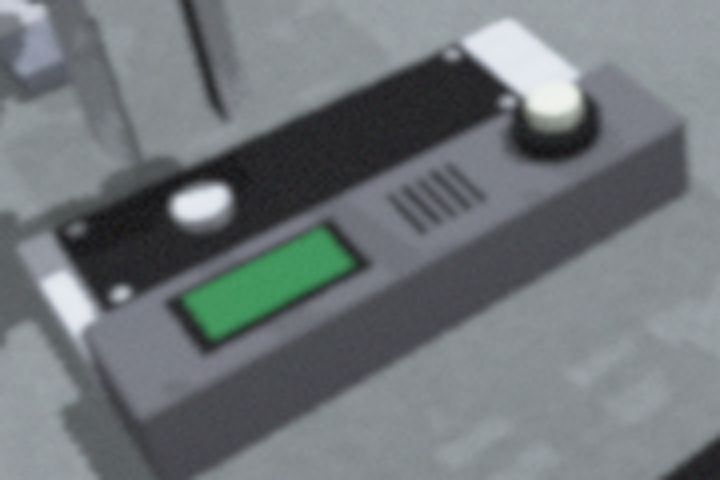

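```bash
python3 - <<'E'
from bench import robot
from h import *
s=robot.snapshot("scene");w=robot.snapshot("wrist");t=robot.snapshot("top")
a=cv2.resize(s["color"][225:255,95:125],(390,390),interpolation=cv2.INTER_CUBIC)
b=cv2.resize(w["color"][170:240,220:280],(334,390),interpolation=cv2.INTER_NEAREST)
cv2.imwrite("pics/z1.png",np.hstack([a,b]))
W=np.linalg.inv(np.array(s["world_from_camera"]))
for z in(.028,.033,.036):
    P=[];
    for th in np.arange(0,360,30):
        p=W@np.array([.531+.012*np.cos(np.radians(th)),-.1502+.012*np.sin(np.radians(th)),z,1])
        P.append(((s["fx"]*p[0]/p[2]+s["cx"]-95)*13,(s["fy"]*p[1]/p[2]+s["cy"]-225)*13))
    P=np.array(P).round();print(z,P.min(0),P.max(0))
E
```

```text
0.028 [128. 148.] [314. 272.]
0.033 [119. 120.] [306. 245.]
0.036 [113. 104.] [301. 228.]
```

View pics/z1.png

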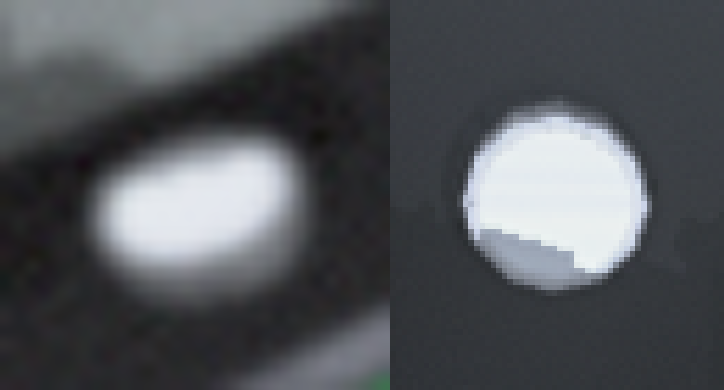

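```bash
python3 - <<'E'
from bench import robot
from h import *
go(robot.get_obs(),[.5706,-.0051,.07],-76.2)
E
python3 -m creep '[[0,-37,0,0,0,0,255],[-60,-37,6,0,0,0,255],[-120,-37,6,0,0,0,255],[-133,-37,6,0,0,0,255],[-133,-37,6,0,0,0,255]]'; python3 - <<'E'
from bench import robot
from h import *
o=robot.get_obs();w=robot.snapshot("wrist");cv2.imwrite("pics/w19.png",w["color"])
go(o,[.5706,-.0051,.07],-76.2)
s=robot.snapshot("scene");a=cv2.resize(s["color"][215:265,85:135],(390,390),interpolation=cv2.INTER_CUBIC)
t=robot.snapshot("top");b=cv2.resize(t["color"][195:240,340:385],(390,390),interpolation=cv2.INTER_CUBIC)
cv2.imwrite("pics/z2.png",np.hstack([a,b]))
E
```

```text
shift [-133.2  -37.7   77.2] turn [ 0.08 -0.09 -0.06]
time: 24.15
tool_pos: [0.502, -0.0221, 0.07]
ee_rot: [-1.571, -0.001, -1.33]
wrist_force: [-0.1, -0.8, -0.3]
width: 0.0005
shift [-0.2  0.  70.7] turn [0.01 0.01 0.04]
```

View pics/w19.png

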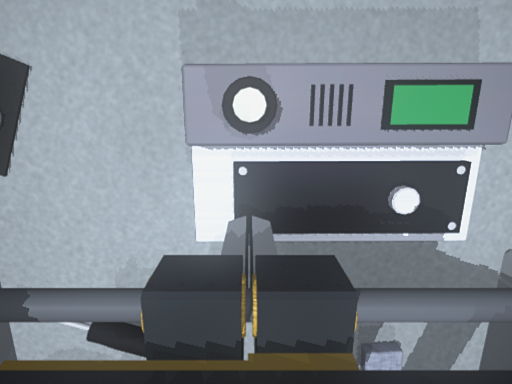

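View pics/z2.png

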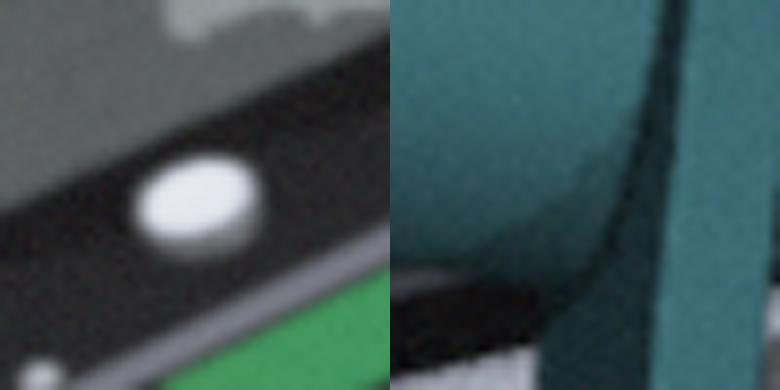

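```bash
python3 - <<'E'
from bench import robot
from h import *
s=robot.snapshot("scene");c=s["color"];k=8
a=cv2.resize(c[215:265,85:135],None,fx=k,fy=k,interpolation=cv2.INTER_CUBIC);g=a.min(2)
for th in(170,190):
    m=(g>th).astype(np.uint8);n,l,st,ce=cv2.connectedComponentsWithStats(m)
    i=l[200,int(200)] or 1
    cn,_=cv2.findContours((l==i).astype(np.uint8),cv2.RETR_EXTERNAL,cv2.CHAIN_APPROX_NONE);print(th,cv2.fitEllipse(max(cn,key=len)))
W=np.linalg.inv(np.array(s["world_from_camera"]))
def el(n,z,col):
    n=np.array(n,float);n/=np.linalg.norm(n);u=np.cross(n,[0,1,0]);u/=np.linalg.norm(u);v=np.cross(n,u);P=[]
    for th in np.radians(np.arange(0,360,10)):
        p=W@np.array([*(np.array([.531,-.1505,z])+.012*(np.cos(th)*u+np.sin(th)*v)),1])
        P.append(((s["fx"]*p[0]/p[2]+s["cx"]-85+.5)*k-.5,(s["fy"]*p[1]/p[2]+s["cy"]-215+.5)*k-.5))
    P=np.array(P,np.float32);print(cv2.fitEllipse(P));cv2.polylines(a,[P.astype(int)],True,col)
el((0,0,1),.033,(0,0,255))
y=np.radians(13.8);X=np.array([np.cos(y),np.sin(y),0]);Y=np.array([-X[1],X[0],0]);Z=np.array([0,0,1])
for d in(X,-X,Y,-Y): print("tilt");el(Z+.12*d,.034,(0,255,0)) if 0 else el(Z+.12*d,.034,(0,90,0))
cv2.imwrite("pics/z3.png",a)
E
```

```text
170 ((201.29298400878906, 203.69781494140625), (67.00022888183594, 109.70406341552734), 72.67988586425781)
190 ((201.08746337890625, 203.35171508789062), (61.05470275878906, 103.31059265136719), 72.29045867919922)
((213.00096130371094, 196.177001953125), (70.61699676513672, 120.56389617919922), 72.21022033691406)
tilt
((211.91371154785156, 192.75611877441406), (80.1204605102539, 120.64220428466797), 73.9274673461914)
tilt
((211.9378204345703, 192.71575927734375), (60.05443572998047, 120.68368530273438), 70.72309875488281)
tilt
((211.85227966308594, 192.7202606201172), (67.91879272460938, 120.4251708984375), 79.44060516357422)
tilt
((212.0225372314453, 192.75392150878906), (72.44728088378906, 120.56311798095703), 64.90032196044922)
```

View pics/z3.png

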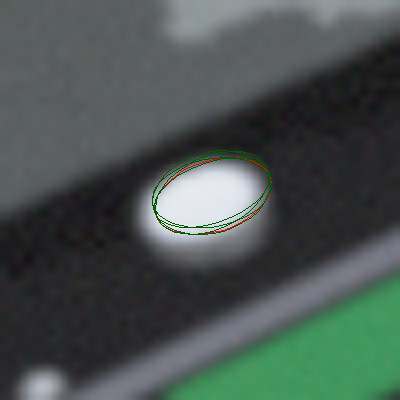

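```bash
python3 - <<'E'
from bench import robot
from h import *
o=robot.get_obs();w=robot.snapshot("wrist");W=wcam(o,w)
for z in(.062,.066,.07): print(z,ray(w,249.5,104.5,z,W))
E
python3 -m creep '[[0,0,35,0,0,0,255],[0,0,70.5,0,0,0,255],[0,0,70.5,0,0,0,255],[0,0,70.5,0,0,0,255]]'; python3 - <<'E'
from bench import robot
from h import *
o=robot.get_obs();w=robot.snapshot("wrist");W=wcam(o,w);cv2.imwrite("pics/w20.png",w["color"])
go(o,[.5706,-.0051,.04],-76.2)
s=robot.snapshot("scene");cv2.imwrite("pics/s7.png",cv2.resize(s["color"][150:270,130:280],None,fx=5,fy=5,interpolation=cv2.INTER_CUBIC))
E
```

```text
0.062 [ 0.57477904 -0.0066792   0.062     ]
0.066 [ 0.5746895  -0.00669245  0.066     ]
0.07 [ 0.57459996 -0.0067057   0.07      ]
time: 24.9
tool_pos: [0.57, -0.0064, 0.0697]
ee_rot: [-1.572, 0.0, -1.332]
wrist_force: [-0.3, 0.0, 0.3]
width: 0.0002
shift [-1.2 29.7  1. ] turn [ 0.08 -0.14 -0.01]
```

View pics/w20.png

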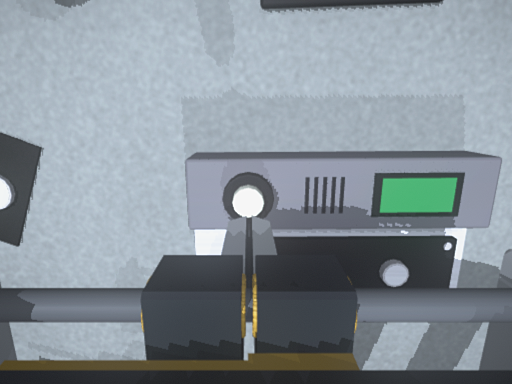

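View pics/s7.png

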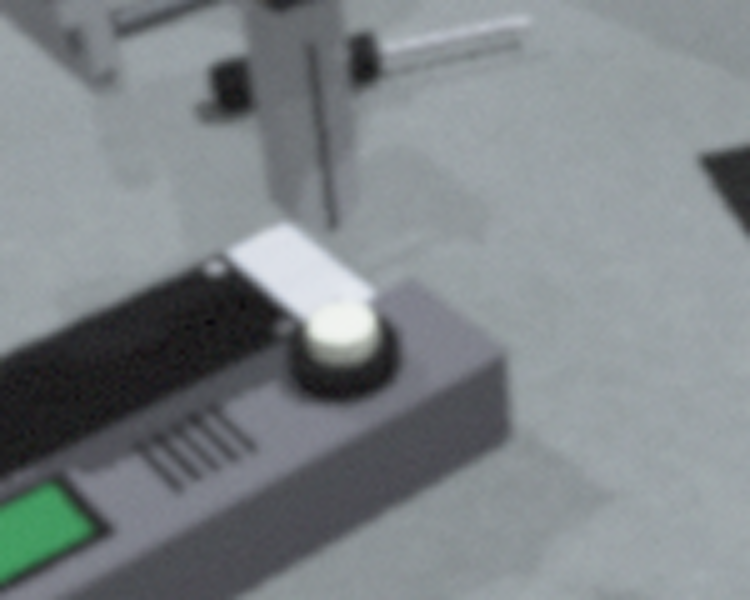

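```bash
python3 -m creep '[[-0.5,15,0.5,0,0,0,255],[-0.5,28,0.5,0,0,0,255],[-0.5,28,0.5,0,0,0,255]]'; python3 -m creep '[[0,2,0,0,0,0,255],[0,4,0,0,0,0,255],[0,4,0,0,0,0,255]]'; python3 - <<'E'
from bench import robot
from h import *
s=robot.snapshot("scene");a=cv2.resize(s["color"][170:240,150:230],None,fx=5,fy=5,interpolation=cv2.INTER_CUBIC)
w=robot.snapshot("wrist");b=cv2.resize(w["color"][140:280,190:310],(300,350));cv2.imwrite("pics/z4.png",np.hstack([a,b]))
E
```

```text
time: 25.38
tool_pos: [0.569, -0.0049, 0.0398]
ee_rot: [-1.575, 0.002, -1.332]
wrist_force: [-0.2, 0.3, 0.9]
width: 0.0005
time: 25.75
tool_pos: [0.5711, -0.005, 0.0384]
ee_rot: [-1.57, -0.0, -1.331]
wrist_force: [-0.0, -0.7, -0.6]
width: 0.0004
```

View pics/z4.png

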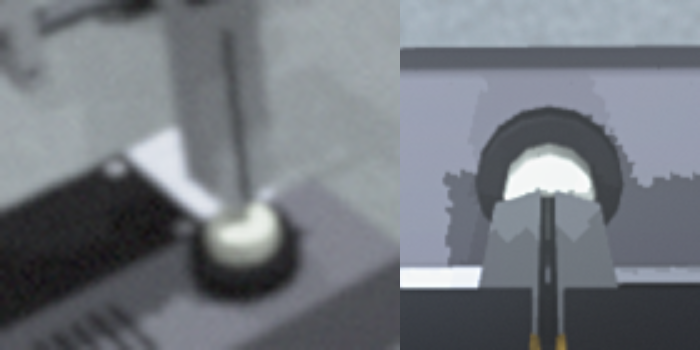

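```bash
for i in 1 2 3; do python3 -m creep '[[0,1,0,0,0,0,255],[0,2,0,0,0,0,255],[0,2,0,0,0,0,255]]'|egrep 'time|pos|force'; done
```

```text
time: 26.22
tool_pos: [0.5708, -0.0051, 0.0361]
wrist_force: [0.4, 0.4, -0.1]
time: 26.6
tool_pos: [0.5708, -0.005, 0.0341]
wrist_force: [-0.3, 1.3, -0.8]
time: 26.98
tool_pos: [0.5708, -0.005, 0.0321]
wrist_force: [0.0, -0.1, 0.1]
```

```bash
for i in 1 2 3; do python3 -m creep '[[0,1,0,0,0,0,255],[0,2,0,0,0,0,255],[0,2,0,0,0,0,255]]'|egrep 'time|pos|force'; done
```

```text
time: 27.35
tool_pos: [0.571, -0.005, 0.0304]
wrist_force: [-0.6, -0.6, 0.8]
time: 27.72
tool_pos: [0.571, -0.005, 0.0284]
wrist_force: [-1.0, -0.7, 3.2]
time: 28.1
tool_pos: [0.571, -0.005, 0.0264]
wrist_force: [-1.0, 0.3, 4.1]
```

```bash
for i in 1 2 3; do python3 -m creep '[[0,1,0,0,0,0,255],[0,1.5,0,0,0,0,255],[0,1.5,0,0,0,0,255]]'|egrep 'time|pos|force'; done
```

```text
time: 28.48
tool_pos: [0.571, -0.0051, 0.0249]
wrist_force: [-1.8, 1.0, 4.5]
time: 28.85
tool_pos: [0.5711, -0.0051, 0.0244]
wrist_force: [-3.5, 0.3, 9.1]
time: 29.22
tool_pos: [0.5711, -0.0051, 0.0243]
wrist_force: [-5.0, 0.4, 12.9]
```

```bash
python3 -m creep '[[0,0,0,0,0,0,255],[0,-4,0,0,0,0,255],[0,-14,0,0,0,0,255],[0,-50,0,0,0,0,255],[0,-70,0,0,0,0,255]]'; python3 -m creep '[[0,-20,-60,0,0,0,255],[0,-20,-120,0,0,0,255],[0,-20,-160,0,0,0,255],[0,-20,-160,0,0,0,255],[0,-20,-160,0,0,0,255]]'; python3 - <<'E'
from bench import robot
from h import *
s=robot.snapshot("scene");cv2.imwrite("pics/s8.png",s["color"])
a=cv2.resize(s["color"][180:300,60:240],None,fx=4,fy=4,interpolation=cv2.INTER_CUBIC);cv2.imwrite("pics/s9.png",a)
w=robot.snapshot("wrist");cv2.imwrite("pics/w21.png",w["color"])
for n in ["cell","small_cell","wide_cell","screw_pot","test_button_top"]:
    r=robot.landmark_of(n,"scene");print(n,[([round(float(x),4) for x in d["point"]],round(d["p"],2)) for d in r[:3]])
k=8;g=cv2.resize(s["color"][215:265,85:135],None,fx=k,fy=k,interpolation=cv2.INTER_CUBIC).min(2)
n,l,st,ce=cv2.connectedComponentsWithStats((g>170).astype(np.uint8));i=l[204,201]
cn,_=cv2.findContours((l==i).astype(np.uint8),cv2.RETR_EXTERNAL,cv2.CHAIN_APPROX_NONE);print(cv2.fitEllipse(max(cn,key=len)))
E
```

```text
time: 29.85
tool_pos: [0.5715, -0.0051, 0.0928]
ee_rot: [-1.57, -0.0, -1.332]
wrist_force: [-0.6, -0.5, 0.1]
width: 0.0005
time: 30.48
tool_pos: [0.416, -0.043, 0.1117]
ee_rot: [-1.57, -0.0, -1.332]
wrist_force: [-0.8, -0.3, -0.2]
width: 0.0005
cell [([0.5329, -0.1534, 0.0208], 0.54)]
small_cell [([0.5239, 0.3376, 0.0037], 0.38)]
wide_cell [([0.5117, 0.2223, -0.0015], 0.66)]
screw_pot [([0.715, 0.1948, -0.0012], 0.67)]
test_button_top [([0.5721, -0.0043, 0.0691], 0.62), ([0.5226, 0.2835, 0.0004], 0.49)]
((200.8362579345703, 203.57485961914062), (66.22306060791016, 108.97260284423828), 72.84906768798828)
```

View pics/s9.png

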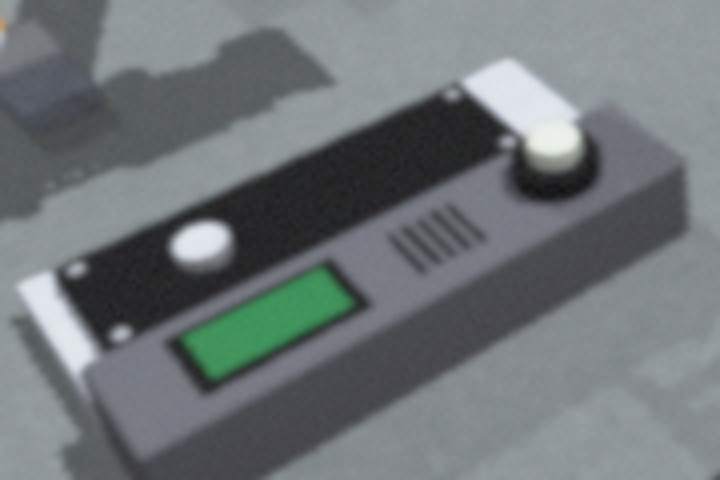

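View pics/w21.png

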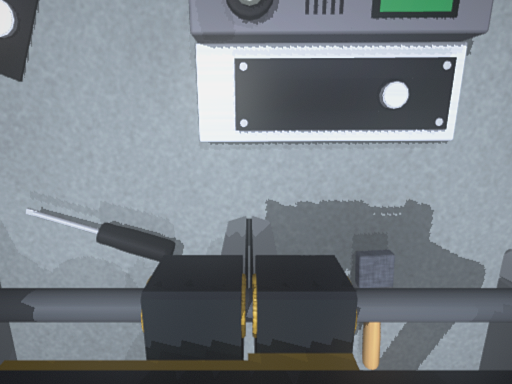

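```bash
python3 -m creep '[[0,0,0,0,0,0,255],[0,0,0,0,0,0,255]]'; python3 -c "
from bench import robot
print(robot.close_job())"
```

```text
time: 31.08
tool_pos: [0.4155, -0.0429, 0.1116]
ee_rot: [-1.571, 0.0, -1.331]
wrist_force: [0.8, -0.8, 0.0]
width: 0.0002
the job is handed in; nothing more can be done
None
```

I took the thick cell from the mat, laid it flat on the loading end, and slid it along the plate in a loose finger cage until it stopped hard (about 7 N). I then pressed the button and handed the job in at 31 s.

**Last checks**
- **Cell:** in the scene picture its top face has the outline expected of a flat disc: axis 72.8° against 72.2° predicted, axis ratio 0.61 against 0.59. It sits at the pocket, and its outline was the same before and after the button press.
- **Button:** it went down about 6.1 mm to a hard stop (about 13 N at the end), and it stands up again in the final picture.
- **Other objects:** in the scene camera the small cell, wide cell and screw pot are within about 4 mm of where that camera's network and the top camera first put them, except one detection. That camera's first small-cell reading was about 6 mm away in height, a reading the top and wrist cameras did not share.

**Disagreements**
- **Fingertip position:** the real fingertips end about 36 mm short of the reported TCP, and about 4 mm to one side. I found this by pressing the tips lightly on the mat (about 14 N) and corrected for it afterwards.
- **Cell height:** the network's last reading of the cell was about 4 mm too low, which is within its stated error.
- **Cell width:** the gripper read about 22.6 mm on the 24 mm cell.

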